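Seat the tall sensor and hold the enabling lever level

TASK

Take the tall flat sensor out of the slotted stand and slide it upright down into the slot of the calibration manifold until it is fully home. Then press the manifold's spring-loaded enabling lever down from its raised rest until it is level, about half of its travel and never down to its bottom stop, and finish the job with the robot still holding it there. Leave everything else on the counter where it is.

Things in the scene. Friction and masses are not known exactly. Their poses are not given: they have to be found in the camera images.
- tall_sensor: the tall flat pressure sensor, a bare aluminium plate 10 mm thick (its x), 46 mm wide (its y), 90 mm tall (z), with a small round disc on each face and a brass pin 7 mm high and 7 mm thick on top; the lowest 4 mm is a slightly smaller foot (7 x 43 mm). About 0.11 kg. Origin: centre of its underside. It is the same either way round. It starts upright in one of the stand's three slots, its underside 10 mm above the counter, its upper 60 mm standing clear of the stand
- stand: fixed black acetal stand, 70 mm (x) by 220 mm (y), 40 mm high, with three slots in a row along y, 65 mm apart (at y = -65, 0, +65 mm), each 12.5 mm (x) by 48.5 mm (y) and 30 mm deep with a 2 mm chamfer; origin: centre of its underside. Three sensors stand in it: the tall one and the two short ones
- manifold: fixed calibration manifold: a steel base plate 150 mm (x) by 210 mm (y), 12 mm thick; on it a plain steel block (75 x 90 mm, top 50 mm above the counter) centred at y = +55 mm with the slot for the sensor in its top, and at y = -55 mm the sprung enabling lever between two bracket cheeks 74 mm high (at x = +31 to +59 mm). Origin: centre of its underside
- slot_mouth (a point): centre of the slot's mouth on top of the manifold's block, 50 mm above the counter, at (0, +55) mm of the manifold, axes parallel to the manifold's. The slot is 13 mm (x) by 49 mm (y) and 38 mm deep, with a 3 mm chamfer round its mouth; a seated sensor stands 52 mm out of the block
- slot_floor (a point): centre of the slot's floor, 12 mm above the counter; a fully seated sensor has its underside here
- lever_axis (a point): centre of the enabling lever's hinge pin, at (+45, -55) mm of the manifold and 62 mm above the counter, axes parallel to the manifold's; the pin runs along the manifold's y and the lever reaches from it towards the manifold's -x
- lever_pad (a point): middle of the upper face of the lever's black rubber pad (36 x 36 mm, 12 mm thick) at its free end, 95 mm from the hinge pin and 6 mm above the lever's centre line; moves with the lever. It is about 100 mm above the counter at rest, 68 mm with the lever level and 35 mm at the bottom stop
- lever (a joint): angle of the enabling lever in rad: 0 raised at rest (20 degrees up), 0.35 level, 0.70 on its bottom stop. A spring always lifts it back; at the pad it takes about 2.5 N to start it, 7 N to hold it level, 12 N at the stop
- short_sensor_a: bystander: a short plate sensor (10 x 46 mm, 48 mm tall) with a round head 22 mm thick on top, 72 mm tall in all, in the stand; origin: centre of its underside
- short_sensor_b: bystander: the other short sensor, alike
- adapter_ring: bystander: blue aluminium ring, 44 mm across, 16 mm high; origin: centre of its underside
- acrylic_puck: bystander: clear acrylic puck, 50 mm across, 18 mm high; origin: centre of its underside
- weight: bystander: steel weight on a rubber foot, 60 mm across, 74 mm high, 0.9 kg; origin: centre of its underside
- driver: bystander: screwdriver lying on the counter, 160 mm long along its x; origin underneath it
- gauge_block: bystander: steel block 30 x 60 x 20 mm; origin: centre of its underside
Mind the look-alikes: they are no part of the job. Leave any orange or pink look-alike of the tall_sensor alone.

How it is judged (in metres and radians):
On the way:
1. the tall sensor is fully home in the manifold's slot, before the lever is pressed (horizontal distance between tall_sensor and slot_floor below 0.005 m and z of tall_sensor in the frame of slot_floor below 0.004 m and angle between tall_sensor's own z axis and vertical below 0.12 rad and angle between the x axis of tall_sensor and the x axis of manifold, either way round below 0.15 rad and value of joint lever below 0.1 rad), for 0.2 s.
At the end, for the whole second after the job is handed in: sensor fully home in the slot (underside within 4 mm of the floor and 5 mm of its centre, tilt under 0.12 rad, in line within 0.15 rad) and the robot itself pressing the lever (over 3 N), lever joint 0.24 to 0.46 rad (0.35 is level), through the last second (horizontal distance between tall_sensor and slot_floor below 0.005 m and z of tall_sensor in the frame of slot_floor below 0.004 m and angle between tall_sensor's own z axis and vertical below 0.12 rad and angle between the x axis of tall_sensor and the x axis of manifold, either way round below 0.15 rad and value of joint lever between 0.24 and 0.46 rad and contact force between any of the fingers, the arm and lever above 3 N); the arm keeps its last pose, push and grip.
It fails at once if the lever is pushed down to its bottom stop (value of joint lever above 0.62 rad).
It fails at once if one of the bystanders is shifted by more than 20 mm (distance of any of short_sensor_a, short_sensor_b, adapter_ring, acrylic_puck, weight, driver, gauge_block from where it was at the start of the episode above 0.02 m).
It also fails if it takes over 56 s, if anything falls off the work surface, if the arm or the gripper's body presses on something with over 40 N, if the wrist force passes 120 N, or if a joint passes its speed limit or range.

ROBOT

A 6-joint arm with a two-finger parallel gripper is mounted at the origin on the work surface. World frame = base frame: x ahead of the robot, y to its left, z up, the work surface at z = 0. Lengths are in m, angles in degrees, forces in N, time in s.
With the tool pointing down it reaches from about 0.3 to 0.75 m from the base axis. Payload 8.5 kg.
Tool frame: the origin (TCP) lies at the very end of the fingers, on their centre line; the grasp point (between the pads) lies 19 mm behind it; z points along the fingers, y is the line along which they close (so a half turn about z gives the same grasp; the last joint's range is limited). The gripper opens to 85 mm and grips with 20 to 120 N. Pads are 22 mm wide; open, the fingers measure 114 mm over their backs; the gripper's body (76 mm by 85 mm) begins 54 mm behind the grasp point. The pads swing forward as they close: fully open they stand 13 mm farther back than shut.
Start: joints at [60.143, 21.807, 74.336, -0, 83.858, -12.336], TCP at [0.166, 0.524, 0.231] pointing down, gripper open.
Joint ranges: [-178.18, 178.18], [-50.72, 133.34], [12.68, 142.11], [-81.47, 261.47], [9.98, 163.14], [-165.26, 165.26]. Speed limits (degrees/s): [136.94, 136.94, 180, 180, 180, 180].

INTERFACE

Orientations are given as a 3x3 rotation matrix whose columns are the frame's x, y, z axes.
In Python, from rig import observe, cams, ticket gives the robot as it stands.
- The arm moves only by the tool move_arm, never from a script. Its arguments are lists of equal length, an entry for each row: "jaw": the finger opening in cm, from 0 to 8.54; "dp": the shift along the tool's x, y, z in cm, a list of three; "turn": the turn, a rotation vector about the tool's x, y, z in rad, a list of three. In form: {"jaw": [jaw, ...], "dp": [[tx, ty, tz], ...], "turn": [[wx, wy, wz], ...]}. A call has 1 to 12 rows; each row shifts and turns the commanded pose from where the row before left it, along the tool's axes as they then stand; what a row does not reach is not made up. A row lasts 1/12 s, in which the tool goes at most 41.7 mm and 7.16 degrees, less where a joint would pass 70% of its speed; a pose out of reach is approached as far as the arm can. A call is refused whole if a number of a shift passes 4.17 or a number of a turn 0.125, either way. A call with a gripper value outside its range is refused whole. The fingers move at their own pace and stop on an object; "force" is the grip in N (left out, the last holds). Time passes only in rows, so rows that do not move let the fingers close. It gives the time, the measured TCP pose, the force, the opening and the grip force at its end, in the units of the state.
- observe(): the state, without advancing time (a new reading comes with each control period).
- cams.get_image(name): name is "scene" or "top" or "wrist"; returns (picture, depth): 480x640x3 uint8, red, green, blue; 480x640 float32, m along the optical axis (not along the pixel's ray), 0 where there is no reading.
- cams.calibration(name): a dict with "vertical_fov" (degrees; the focal length in pixels is half the picture's height over the tangent of half this angle, whatever the lens; pixels are square), "cx", "cy" (the principal point, pixels), "view" (4x4, takes a point from world to camera coordinates); the wrist camera has in their place "tool_from_camera" (4x4, takes a point from camera to tool coordinates, whose origin is the TCP and whose axes are the flange's). Camera axes: x right, y up, looking along -z (the intrinsics and any distortion apply to the point x, -y, -z); pixel columns grow to the right and rows downward; lengths in m; the calibration is good to about 2 mm. A picture is of the moment at which its call begins: read the wrist's pose just before it. calibration takes no time and is no camera call.
- ticket.close_job(): hands the job in; it is judged then, once.
Trained networks look in the newest picture that a camera, given by its name, has taken for a name from the list of things; names that differ only in an ending like _2 or _b are one class to them, and where a whole thing is asked for, a point or a joint stands for the part that bears it (a point fixed in the world has none). Each returns a list of dicts, best first, with "p" (0 to 1); they miss things now and then, are a little off and sometimes report something else, mostly with a low value. They report only what shows in the picture. A call takes as long as a camera call. They do not tell look-alikes from the thing itself.
- cams.spot_in(camera, query): "box" ([centre column, centre row, width, height] as shares, 0 to 1, of the picture: columns of its width, rows of its height, round what is visible of it).
- cams.outline_of(camera, query): "mask" (480x640 bool, what is visible of it) and "box" ([centre column, centre row, width, height] as shares, 0 to 1, of the picture: columns of its width, rows of its height, round what is visible of it).
- cams.mark_of(camera, query): "location" ([column, row] as shares, 0 to 1, of the picture: columns of its width, rows of its height: a listed point, or the origin of a listed thing).
The state is a dict: "time_s": time; "q": joint angles; "qvel": joint speeds; "joint_efforts": joint torques, N m; "position": TCP position; "tool_rot": TCP orientation; "ft_force": force on the tool from outside, world axes, zero at the start; "wrist_torque": the same for the moment, N m; "grip_width": finger opening in m; "gripper_force": force on a finger pad.
Only numpy, scipy, OpenCV 4.12 (cv2) and the standard library are available. Lean on these libraries where they do the work, as an engineer would, in place of code of your own. Each camera call takes 0.05 s, during which the arm holds its last target. There are 200 camera calls.

## Working session

There is one attempt and no reset: what is moved stays moved. The work goes in short steps, Python scripts to look and compute and a tool call to move; the robot and the scene stay as the last step left them, time stands still between calls to the robot, and variables do not carry over. Pictures are saved under pics/ and viewed, at most 10 in all, crops included, and the job is handed in when it is done.

Besides the shell and the picture viewer there is one more tool, called after "Request:" in YAML: its name, and indented under it one key for each argument. move_arm: Moves the arm, as the interface text tells. Its arguments: {"type":"object","properties":{"jaw":{"type":"array","items":{"type":"number"}},"dp":{"type":"array","items":{"type":"array","items":{"type":"number"}}},"turn":{"type":"array","items":{"type":"array","items":{"type":"number"}}},"force":{"type":"number"}},"required":["jaw","dp","turn"]}

```bash
mkdir -p pics; cat > h.py <<'E'
import numpy as np,cv2
from rig import observe,cams,ticket
def K(c):
    return 240/np.tan(np.radians(c["vertical_fov"])/2)
def cloud(name,depth,st=None):
    c=cams.calibration(name);f=K(c)
    v,u=np.mgrid[0:480,0:640]
    P=np.stack([(u-c["cx"])/f*depth,-(v-c["cy"])/f*depth,-depth,np.ones_like(depth)],-1)
    if "view" in c: T=np.linalg.inv(np.array(c["view"]))
    else:
        T=np.eye(4);T[:3,:3]=np.array(st["tool_rot"]);T[:3,3]=st["position"];T=T@np.array(c["tool_from_camera"])
    W=(P@T.T)[...,:3]; W[depth<=0]=np.nan
    return W
def save(n,im): cv2.imwrite("pics/"+n,im[...,::-1])
E
python3 - <<'E'
from h import *
for n in("scene","top"):
    im,d=cams.get_image(n);c=cams.calibration(n);print(n,{k:(np.round(v,3).tolist()) for k,v in c.items()})
    save(n+".png",im);np.savez("pics/%s.npz"%n,im=im,d=d)
    W=cloud(n,d)
    for q in("tall_sensor","stand","manifold","slot_mouth","lever_pad","lever_axis"):
        for r in cams.mark_of(n,q)[:3]:
            u,v=r["location"][0]*640,r["location"][1]*480
            print(q,round(r["p"],2),round(u),round(v),W[min(int(v),479),min(int(u),639)].round(3))
print({k:np.round(v,3).tolist() for k,v in observe().items()})
print(cams.calibration("wrist"))
E
```

```text
scene {'vertical_fov': 52.687, 'cx': 310.315, 'cy': 238.775, 'view': [[0.08, 0.997, 0.021, -0.06], [-0.668, 0.038, 0.744, 0.292], [0.74, -0.073, 0.668, -1.384], [0.0, 0.0, 0.0, 1.0]]}
tall_sensor 0.92 358 311 [0.65  0.096 0.004]
tall_sensor 0.69 300 287 [ 0.577 -0.008  0.001]
tall_sensor 0.62 355 271 [0.58  0.1   0.039]
stand 0.68 390 275 [0.584 0.169 0.031]
stand 0.68 195 286 [ 0.604 -0.202  0.046]
slot_mouth 0.64 220 267 [ 0.561 -0.159  0.047]
lever_pad 0.71 159 236 [ 0.524 -0.268  0.101]
lever_axis 0.67 155 281 [ 0.61  -0.268  0.07 ]
top {'vertical_fov': 46.294, 'cx': 318.342, 'cy': 238.452, 'view': [[0.021, -1.0, 0.008, -0.002], [0.995, 0.022, 0.102, -0.552], [-0.102, 0.006, 0.995, -1.216], [0.0, 0.0, 0.0, 1.0]]}
tall_sensor 0.73 275 237 [0.546 0.1   0.104]
tall_sensor 0.73 279 201 [0.639 0.1   0.012]
tall_sensor 0.62 324 231 [ 0.564 -0.002  0.089]
stand 0.8 247 238 [0.546 0.165 0.063]
stand 0.4 214 238 [0.544 0.234 0.074]
manifold 0.69 416 236 [ 0.565 -0.211  0.008]
manifold 0.44 313 296 [0.427 0.021 0.002]
slot_mouth 0.57 395 232 [ 0.573 -0.161  0.023]
lever_pad 0.9 454 251 [ 0
[... 232 characters left out ...]
43, -0.0, 0.0, 0.0], 'position': [0.166, 0.524, 0.231], 'tool_rot': [[-0.954, 0.301, 0.0], [0.301, 0.954, 0.0], [-0.0, 0.0, -1.0]], 'ft_force': [-0.208, -0.547, 0.328], 'wrist_torque': [0.039, 0.031, -0.001], 'gripper_force': 0.0, 'grip_width': 0.085}
{'vertical_fov': 71.01335971207739, 'cx': 315.9583215156834, 'cy': 232.61746704706192, 'tool_from_camera': array([[ 1.06544274e-03,  9.53188183e-01,  3.02375846e-01,
         7.73950361e-02],
       [ 9.99999387e-01, -9.24608038e-04, -6.08899929e-04,
         9.17194515e-04],
       [-3.00817080e-04,  3.02376309e-01, -9.53188584e-01,
        -1.42606337e-01],
       [ 0.00000000e+00,  0.00000000e+00,  0.00000000e+00,
         1.00000000e+00]])}
```

View pics/scene.png

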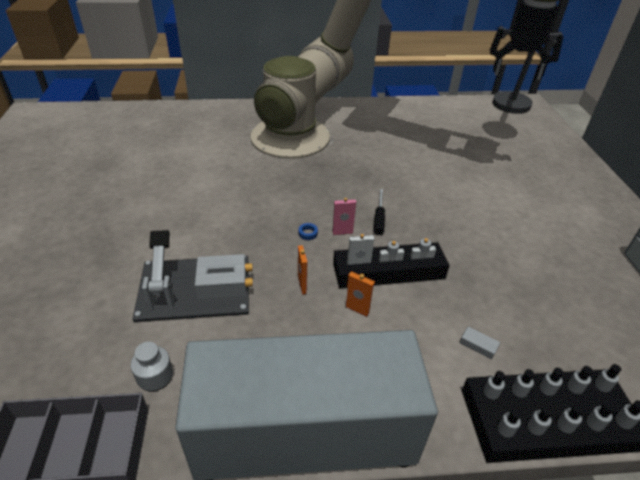

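View pics/top.png

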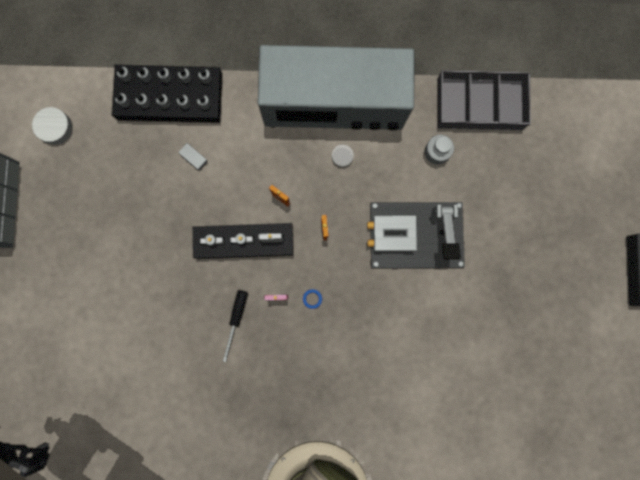

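The scene picture shows the bare plate at about (361,250) in the stand, with short sensors at (393,251) and (423,247). The look-alikes are orange at (302,270) and (360,293), and pink at (344,217). In the top view the plate is at (270,237) and the manifold at (416,236), with its slot at (395,232) and the lever pad at (452,250). The bare aluminium plate in the stand's end slot fits the description.

```bash
python3 - <<'E'
from h import *
Z=np.load("pics/top.npz");S=np.load("pics/scene.npz")
def rect(P,n):
    r=cv2.minAreaRect((P[:,:2]*1000).astype(np.float32));print(n,len(P),np.round(r[0],1),np.round(r[1],1),round(r[2],1),"zmed",np.median(P[:,2]).round(4))
for nm,A in(("top",Z),("scene",S)):
    W=cloud(nm,A["d"]);x,y,z=W[...,0],W[...,1],W[...,2]
    def sel(x0,x1,y0,y1,z0,z1): return W[(x>x0)&(x<x1)&(y>y0)&(y<y1)&(z>z0)&(z<z1)]
    rect(sel(.5,.6,.06,.15,.06,.12),nm+" sensor")
    rect(sel(.5,.62,.03,.32,.03,.048),nm+" stand top")
    rect(sel(.48,.65,-.215,-.10,.042,.058),nm+" block")
    rect(sel(.45,.7,-.34,-.08,.004,.02),nm+" plate")
    rect(sel(.48,.56,-.31,-.23,.085,.115),nm+" pad")
    print("bench z",np.nanmedian(z[(x>.4)&(x<.45)&(y>-.1)&(y<.0)]))
a=cv2.resize(S["im"][190:330,280:460],None,fx=4,fy=4,interpolation=2)
save("crop.png",a)
E
```

```text
top sensor 153 [547.6 110.9] [10.3 45.4] 1.9 zmed 0.0995
top stand top 2739 [544.6 176.2] [ 70.9 220.5] 3.3 zmed 0.0398
top block 1308 [ 566.4 -157.1] [75.4 93.3] 1.6 zmed 0.0496
top plate 4179 [ 575.5 -209.5] [258.2 249.2] 89.6 zmed 0.0114
top pad 369 [ 533.8 -268.3] [52.  36.5] 0.7 zmed 0.0988
bench z 4.137670520232284e-05
scene sensor 460 [550.5 111.4] [14.6 46.3] 3.4 zmed 0.0848
scene stand top 2349 [547.  176.4] [ 74.7 220.6] 3.0 zmed 0.0401
scene block 1432 [ 569.1 -157.5] [79.1 89.9] 1.0 zmed 0.0497
scene plate 3793 [ 583.7 -209.2] [185.4 230.9] 4.3 zmed 0.0118
scene pad 427 [ 536.  -268.1] [36.4 47.7] 88.9 zmed 0.0976
bench z 0.00015751701834837428
```

View pics/crop.png

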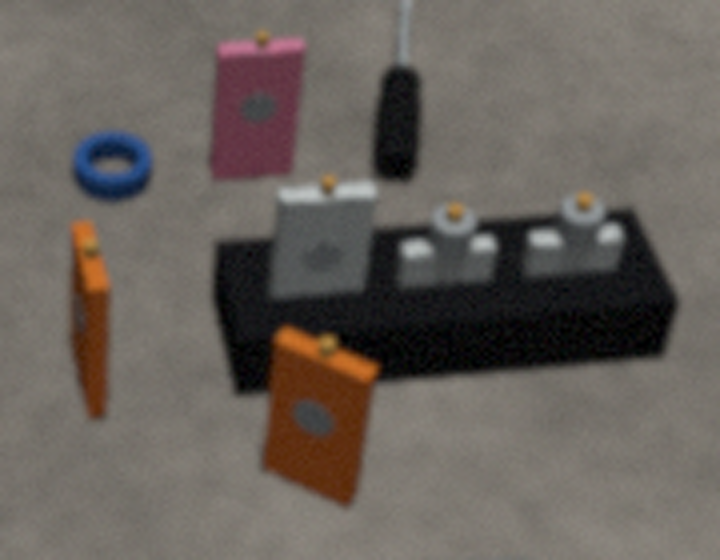

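The crop confirms it: the bare aluminium plate in the end slot is the tall_sensor, and the orange and pink ones are loose on the counter. It is at about (0.548, 0.111) with a yaw of about 3°. Next I'll plan the approach.

```bash
cat >> h.py <<'E'
def plan(tgt,yawx,n,st=None):
    "rows to reach tgt (m) with tool x at world angle yawx deg, tool down"
    from scipy.spatial.transform import Rotation as R
    st=st or observe();R0=np.array(st["tool_rot"]);p0=np.array(st["position"])
    a=np.radians(yawx);R1=np.array([[-0,0,0]]*3,float);R1[:,0]=[np.cos(a),np.sin(a),0];R1[:,2]=[0,0,-1];R1[:,1]=np.cross(R1[:,2],R1[:,0])
    w=R.from_matrix(R0.T@R1).as_rotvec()/n;d=(np.array(tgt)-p0)/n*100
    dp=[(R.from_rotvec(-w*i).as_matrix()@R0.T@d).round(2).tolist() for i in range(n)]
    print("dp",dp,"turn",w.round(4).tolist())
E
python3 -c "
from h import *
plan([.548,.111,.19],93,16)"
```

```text
dp [[-3.06, -1.74, 0.26], [-3.18, -1.51, 0.26], [-3.29, -1.26, 0.26], [-3.37, -1.01, 0.26], [-3.44, -0.75, 0.26], [-3.49, -0.49, 0.26], [-3.51, -0.22, 0.26], [-3.52, 0.04, 0.26], [-3.51, 0.31, 0.26], [-3.47, 0.57, 0.26], [-3.42, 0.83, 0.26], [-3.35, 1.09, 0.26], [-3.25, 1.34, 0.26], [-3.14, 1.58, 0.26], [-3.01, 1.82, 0.26], [-2.87, 2.04, 0.26]] turn [0.0, -0.0, 0.0758]
```

Request:
move_arm:
  jaw: [8.5,8.5,8.5,8.5,8.5,8.5,8.5,8.5]
  dp:
    - [-3.06,-1.74,0.26]
    - [-3.18,-1.51,0.26]
    - [-3.29,-1.26,0.26]
    - [-3.37,-1.01,0.26]
    - [-3.44,-0.75,0.26]
    - [-3.49,-0.49,0.26]
    - [-3.51,-0.22,0.26]
    - [-3.52,0.04,0.26]
  turn:
    - [0,0,0.0758]
    - [0,0,0.0758]
    - [0,0,0.0758]
    - [0,0,0.0758]
    - [0,0,0.0758]
    - [0,0,0.0758]
    - [0,0,0.0758]
    - [0,0,0.0758]

```text
time_s: 1.37
position: [0.3578, 0.3164, 0.2106]
tool_rot: [[-0.609, 0.793, 0.0], [0.793, 0.609, 0.0], [-0.0, 0.001, -1.0]]
ft_force: [-0.1, 1.2, 0.8]
grip_width: 0.0846
gripper_force: 0.0
```

Request:
move_arm:
  jaw: [8.5,8.5,8.5,8.5,8.5,8.5,8.5,8.5,8.5,8.5]
  dp:
    - [-3.51,0.31,0.26]
    - [-3.47,0.57,0.26]
    - [-3.42,0.83,0.26]
    - [-3.35,1.09,0.26]
    - [-3.25,1.34,0.26]
    - [-3.14,1.58,0.26]
    - [-3.01,1.82,0.26]
    - [-2.87,2.04,0.26]
    - [0,0,0]
    - [0,0,0]
  turn:
    - [0,0,0.0758]
    - [0,0,0.0758]
    - [0,0,0.0758]
    - [0,0,0.0758]
    - [0,0,0.0758]
    - [0,0,0.0758]
    - [0,0,0.0758]
    - [0,0,0.0758]
    - [0,0,0]
    - [0,0,0]

```text
time_s: 2.2
position: [0.5487, 0.1098, 0.1891]
tool_rot: [[-0.05, 0.999, -0.001], [0.999, 0.05, 0.0], [0.0, -0.001, -1.0]]
ft_force: [-0.1, -0.1, -0.1]
grip_width: 0.085
gripper_force: 0.0
```

```bash
python3 - <<'E'
from h import *
st=observe();im,d=cams.get_image("wrist");save("w1.png",im)
print(st["time_s"],np.round(st["position"],4),np.round(st["tool_rot"],3).tolist())
W=cloud("wrist",d,st);x,y,z=W[...,0],W[...,1],W[...,2]
for z0,z1 in((.094,.103),(.06,.09)):
    P=W[(x>.52)&(x<.58)&(y>.07)&(y<.15)&(z>z0)&(z<z1)]
    r=cv2.minAreaRect((P[:,:2]*1000).astype(np.float32));print(len(P),r,P[:,2].max())
E
```

```text
2.2 [0.5487 0.1098 0.1891] [[-0.05, 0.999, -0.001], [0.999, 0.05, 0.0], [0.0, -0.001, -1.0]]
734 ((549.3528442382812, 111.80414581298828), (9.425605773925781, 46.03575134277344), 3.231618642807007) 0.10264781435005702
101 ((548.5158081054688, 134.35292053222656), (1.1940747499465942, 9.556257247924805), 89.89130401611328) 0.08997029094830744
```

View pics/w1.png

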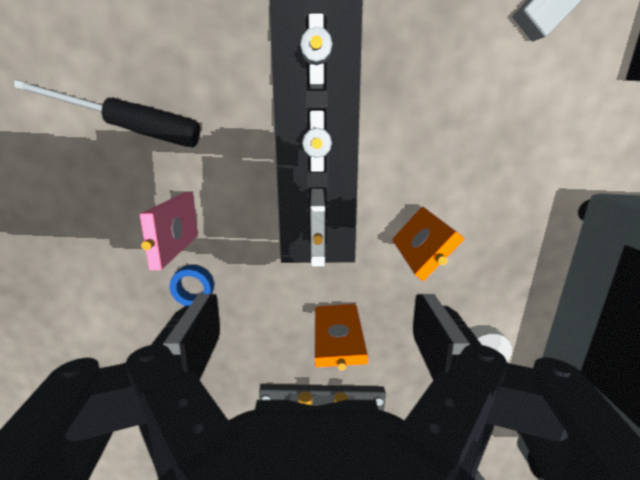

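The wrist view shows the tall plate at (318,237), centred between the fingers, with free space on both sides. The look-alikes at (170,230), (428,243) and (340,335) are clear of it. Descend and grip.

Request:
move_arm:
  jaw: [8.5,8.5,8.5,8.5,8.5,8.5,8.5,5,3,1,0.5,0.5]
  dp:
    - [0.2,0.05,2.5]
    - [0,0,3.0]
    - [0,0,3.0]
    - [0,0,2.5]
    - [0,0,1.5]
    - [0,0,0.9]
    - [0,0,0]
    - [0,0,0]
    - [0,0,0]
    - [0,0,0]
    - [0,0,0]
    - [0,0,0]
  turn:
    - [0,0,0]
    - [0,0,0]
    - [0,0,0]
    - [0,0,0]
    - [0,0,0]
    - [0,0,0]
    - [0,0,0]
    - [0,0,0]
    - [0,0,0]
    - [0,0,0]
    - [0,0,0]
    - [0,0,0]
  force: 50

```text
time_s: 3.25
position: [0.5486, 0.1131, 0.0564]
tool_rot: [[-0.052, 0.999, 0.001], [0.999, 0.052, 0.0], [-0.0, 0.001, -1.0]]
ft_force: [-0.9, -0.0, 0.2]
grip_width: 0.0251
gripper_force: 0.0
```

Request:
move_arm:
  jaw: [0.5,0.5,0.5,0.5,0.5,0.5]
  dp:
    - [0,0,0]
    - [0,0,0]
    - [0,0,0]
    - [0,0,0]
    - [0,0,0]
    - [0,0,0]
  turn:
    - [0,0,0]
    - [0,0,0]
    - [0,0,0]
    - [0,0,0]
    - [0,0,0]
    - [0,0,0]

```text
time_s: 3.75
position: [0.5484, 0.1131, 0.0561]
tool_rot: [[-0.052, 0.999, 0.0], [0.999, 0.052, -0.0], [-0.0, 0.0, -1.0]]
ft_force: [-1.7, 0.5, 5.2]
grip_width: 0.0093
gripper_force: 49.1
```

Request:
move_arm:
  jaw: [0.5,0.5,0.5,0.5,0.5,0.5,0.5,0.5]
  dp:
    - [0,0,-1.0]
    - [0,0,-1.5]
    - [0,0,-2]
    - [0,0,-2.5]
    - [0,0,-2.5]
    - [0,0,-2.5]
    - [0,0,-2]
    - [0,0,0]
  turn:
    - [0,0,0]
    - [0,0,0]
    - [0,0,0]
    - [0,0,0]
    - [0,0,0]
    - [0,0,0]
    - [0,0,0]
    - [0,0,0]

```text
time_s: 4.42
position: [0.5497, 0.1131, 0.2002]
tool_rot: [[-0.052, 0.999, 0.007], [0.999, 0.052, -0.0], [-0.0, 0.007, -1.0]]
ft_force: [0.9, -0.9, -0.9]
grip_width: 0.0095
gripper_force: 49.5
```

```bash
python3 - <<'E'
from h import *
st=observe();print(np.round(st["position"],4),st["grip_width"])
im,d=cams.get_image("wrist");W=cloud("wrist",d,st);p=np.array(st["position"]);Q=(W-p)@np.array(st["tool_rot"])
P=Q[(np.abs(Q[...,0])<.04)&(np.abs(Q[...,1])<.012)&(Q[...,2]>-.05)&(Q[...,2]<-.038)]
print(len(P),P.min(0),P.max(0),np.median(P,0))
plan([.567,-.155,.21],91.5,10,st)
E
```

```text
[0.5497 0.1131 0.2002] 0.009503043477701914
3787 [-0.02052425 -0.01196489 -0.04999349] [ 0.02214228  0.01195796 -0.0380194 ] [ 0.00780719  0.0001108  -0.04390615]
dp [[-2.69, 0.03, -0.1], [-2.69, 0.04, -0.1], [-2.69, 0.05, -0.1], [-2.69, 0.05, -0.1], [-2.69, 0.06, -0.1], [-2.69, 0.07, -0.1], [-2.69, 0.07, -0.1], [-2.69, 0.08, -0.1], [-2.69, 0.09, -0.1], [-2.69, 0.1, -0.1]] turn [0.0007, 0.0, 0.0026]
```

Request:
move_arm:
  jaw: [0.5,0.5,0.5,0.5,0.5,0.5,0.5,0.5,0.5,0.5,0.5,0.5]
  dp:
    - [-2,0.03,-0.1]
    - [-3.3,0.04,-0.1]
    - [-3.4,0.05,-0.1]
    - [-3.4,0.05,-0.1]
    - [-3.4,0.06,-0.1]
    - [-3.4,0.07,-0.1]
    - [-3.4,0.07,-0.1]
    - [-3.4,0.08,-0.1]
    - [-3.4,0.09,-0.1]
    - [-3.4,0.1,-0.1]
    - [-3,0,0]
    - [-0.8,0,0]
  turn:
    - [0,0,0.0026]
    - [0,0,0.0026]
    - [0,0,0.0026]
    - [0,0,0.0026]
    - [0,0,0.0026]
    - [0,0,0.0026]
    - [0,0,0.0026]
    - [0,0,0.0026]
    - [0,0,0.0026]
    - [0,0,0.0026]
    - [0,0,0]
    - [0,0,0]

```text
time_s: 5.47
position: [0.5679, -0.2534, 0.2036]
tool_rot: [[-0.022, 1.0, -0.003], [1.0, 0.022, 0.001], [0.001, -0.003, -1.0]]
ft_force: [-0.1, 0.3, -0.6]
grip_width: 0.0093
gripper_force: 49.5
```

Request:
move_arm:
  jaw: [0.5,0.5,0.5]
  dp:
    - [0,0,0]
    - [0,0,0]
    - [0,0,0]
  turn:
    - [0,0,0]
    - [0,0,0]
    - [0,0,0]

```text
time_s: 5.72
position: [0.5687, -0.2478, 0.2052]
tool_rot: [[-0.027, 1.0, -0.001], [1.0, 0.027, 0.001], [0.001, -0.001, -1.0]]
ft_force: [0.1, -0.2, -0.0]
grip_width: 0.0091
gripper_force: 49.5
```

```bash
python3 - <<'E'
from h import *
st=observe();im,d=cams.get_image("wrist");save("w2.png",im)
print(np.round(st["position"],4),np.round(st["tool_rot"],4).tolist())
W=cloud("wrist",d,st);x,y,z=W[...,0],W[...,1],W[...,2]
B=(x>.51)&(x<.625)&(y>-.22)&(y<-.1)
P=W[B&(z>.047)&(z<.053)]
print("block",len(P),cv2.minAreaRect((P[:,:2]*1000).astype(np.float32)),np.median(P[:,2]))
c=np.median(P[:,:2],0)
for zt in(.049,.0465,.04,.02):
    S=W[(np.abs(x-.567)<.025)&(np.abs(y+.157)<.033)&(z<zt)]
    if len(S)>5: print(zt,len(S),cv2.minAreaRect((S[:,:2]*1000).astype(np.float32)),np.median(S[:,2]))
for r in cams.mark_of("wrist","slot_mouth")[:2]:
    u,v=r["location"][0]*640,r["location"][1]*480;print(r["p"],u,v)
    c=cams.calibration("wrist");f=K(c);T=np.eye(4);T[:3,:3]=st["tool_rot"];T[:3,3]=st["position"];T=T@c["tool_from_camera"]
    ray=T[:3,:3]@[(u-c["cx"])/f,-(v-c["cy"])/f,-1];o=T[:3,3];print(o+ray*(.05-o[2])/ray[2])
E
```

```text
[ 0.5687 -0.2478  0.2052] [[-0.0274, 0.9996, -0.001], [0.9996, 0.0274, 0.0011], [0.0011, -0.001, -1.0]]
block 9249 ((567.9883422851562, -157.58340454101562), (75.15404510498047, 88.89356231689453), 1.685969352722168) 0.04992688927465544
0.049 1714 ((566.9530029296875, -157.0176239013672), (65.90105438232422, 49.88571548461914), 89.9468994140625) 0.03033288151137717
0.0465 967 ((568.1620483398438, -157.60256958007812), (14.969212532043457, 50.2361946105957), 2.2026288509368896) 0.012222368659656757
0.04 913 ((568.0386962890625, -157.5934295654297), (12.970786094665527, 49.3133430480957), 1.5285451412200928) 0.0121451375674001
0.02 810 ((568.0225830078125, -157.64532470703125), (12.880852699279785, 49.215023040771484), 1.3181874752044678) 0.012036774346972923
0.77 315.072 112.32000000000001
[ 0.565623  -0.1585811  0.05     ]
```

View pics/w2.png

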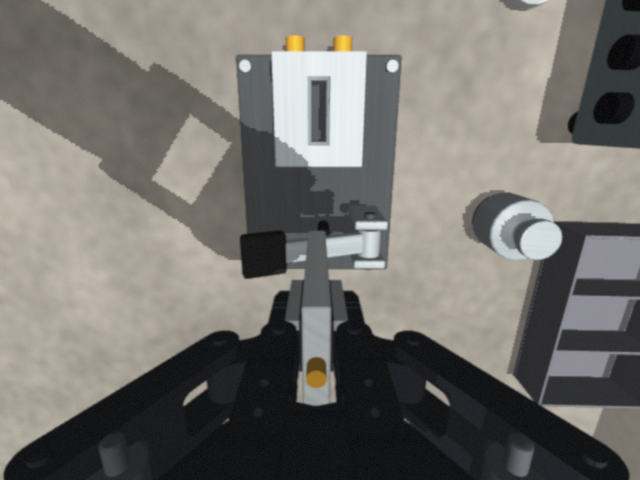

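The block's slot is at (318,112), and its floor and mouth agree at (0.568, -0.1576) with a yaw of about 1.6°. The sensor hangs upright in the fingers, with its pin at (316,375). I'll check the sensor's offset in the tool frame and plan.

```bash
python3 - <<'E'
from h import *
st=observe();im,d=cams.get_image("wrist");W=cloud("wrist",d,st);Q=(W-np.array(st["position"]))@np.array(st["tool_rot"])
m=(np.abs(Q[...,0])<.04)&(np.abs(Q[...,1])<.02)
# +x end face of plate (facing camera), well below pads
P=Q[m&(Q[...,2]>.005)&(Q[...,2]<.05)]
print("low",len(P),np.percentile(P,[5,50,95],axis=0).round(4).tolist())
for a in(0.0,.01,.02,.03,.04):
    S=P[np.abs(P[:,2]-a-.003)<.004]
    if len(S):print(a,len(S),np.median(S,0).round(4),S[:,1].min(),S[:,1].max())
P=Q[m&(np.abs(Q[...,1])<.0055)&(Q[...,2]<-.035)&(Q[...,2]>-.06)]
print("top",len(P),np.percentile(P,[2,50,98],axis=0).round(4).tolist())
plan([.568,-.1562,.205],91.6,5,st)
E
```

```text
low 433 [[0.0208, -0.0041, 0.0067], [0.0213, 0.0004, 0.0206], [0.0216, 0.0047, 0.039]]
0.0 27 [ 0.0213 -0.0005  0.006 ] -0.00433345151228416 0.004665993937260107
0.01 112 [0.0213 0.0004 0.013 ] -0.004627972297368832 0.005276774142656159
0.02 96 [0.0213 0.0004 0.0232] -0.004360213125487444 0.005201693048539903
0.03 75 [0.0213 0.0004 0.0331] -0.004586322722738969 0.005282097332921481
0.04 22 [0.0212 0.0001 0.0401] -0.004150725098831446 0.0049473970110807414
top 3182 [[-0.0181, -0.0051, -0.0512], [0.005, 0.0001, -0.0438], [0.0215, 0.0051, -0.0366]]
dp [[1.83, 0.03, 0.02], [1.83, 0.03, 0.02], [1.83, 0.03, 0.02], [1.83, 0.03, 0.01], [1.83, 0.03, 0.01]] turn [-0.0001, -0.0001, -0.0]
```

Request:
move_arm:
  jaw: [0.5,0.5,0.5,0.5,0.5,0.5,0.5,0.5]
  dp:
    - [1.5,0.03,0.5]
    - [2,0.03,1]
    - [2.2,0.03,1]
    - [2,0.03,1]
    - [1.5,0.03,0.5]
    - [0,0,0]
    - [0,0,0]
    - [0,0,0]
  turn:
    - [0,0,0]
    - [0,0,0]
    - [0,0,0]
    - [0,0,0]
    - [0,0,0]
    - [0,0,0]
    - [0,0,0]
    - [0,0,0]

```text
time_s: 6.53
position: [0.5682, -0.1579, 0.1664]
tool_rot: [[-0.026, 1.0, 0.001], [1.0, 0.026, -0.001], [-0.001, 0.001, -1.0]]
ft_force: [0.6, -0.5, -0.3]
grip_width: 0.0093
gripper_force: 49.5
```

Request:
move_arm:
  jaw: [0.5,0.5,0.5,0.5,0.5,0.5,0.5]
  dp:
    - [0.2,-0.06,1]
    - [0,0,2]
    - [0,0,2]
    - [0,0,1]
    - [0,0,0]
    - [0,0,0]
    - [0,0,0]
  turn:
    - [0,0,0]
    - [0,0,0]
    - [0,0,0]
    - [0,0,0]
    - [0,0,0]
    - [0,0,0]
    - [0,0,0]

```text
time_s: 7.12
position: [0.5679, -0.156, 0.107]
tool_rot: [[-0.026, 1.0, 0.002], [1.0, 0.026, -0.001], [-0.001, 0.002, -1.0]]
ft_force: [0.1, -0.2, -0.8]
grip_width: 0.0093
gripper_force: 49.5
```

```bash
python3 - <<'E'
from h import *
st=observe();im,d=cams.get_image("wrist");save("w3.png",im);print(np.round(st["position"],4),np.round(st["tool_rot"],3).tolist())
E
```

```text
[ 0.5679 -0.156   0.107 ] [[-0.026, 1.0, 0.002], [1.0, 0.026, -0.001], [-0.001, 0.002, -1.0]]
```

View pics/w3.png

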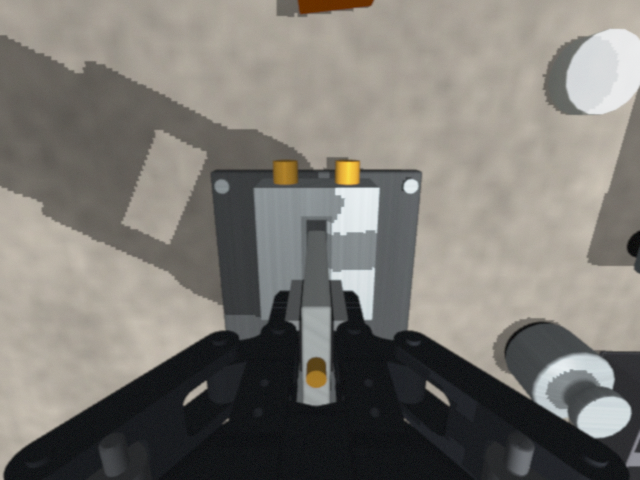

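The sensor's lower end at (316,222) sits centred in the slot's mouth at (316,220). Insert.

Request:
move_arm:
  jaw: [0.5,0.5,0.5,0.5,0.5,0.5]
  dp:
    - [0,-0.02,0.6]
    - [0,0,0.6]
    - [0,0,0.6]
    - [0,0,0.6]
    - [0,0,0]
    - [0,0,0]
  turn:
    - [0,0,0]
    - [0,0,0]
    - [0,0,0]
    - [0,0,0]
    - [0,0,0]
    - [0,0,0]

```text
time_s: 7.67
position: [0.5669, -0.1553, 0.0812]
tool_rot: [[-0.026, 1.0, -0.001], [1.0, 0.026, 0.0], [0.0, -0.001, -1.0]]
ft_force: [-0.4, 0.8, -0.6]
grip_width: 0.0096
gripper_force: 49.4
```

Request:
move_arm:
  jaw: [0.5,0.5,0.5,0.5,0.5,0.5,0.5]
  dp:
    - [0,0.03,0.6]
    - [0,0,0.6]
    - [0,0,0.5]
    - [0,0,0.3]
    - [0,0,0.3]
    - [0,0,0.1]
    - [0,0,0]
  turn:
    - [0,0,0]
    - [0,0,0]
    - [0,0,0]
    - [0,0,0]
    - [0,0,0]
    - [0,0,0]
    - [0,0,0]

```text
time_s: 8.25
position: [0.5674, -0.1554, 0.0581]
tool_rot: [[-0.026, 1.0, 0.0], [1.0, 0.026, -0.0], [-0.0, 0.0, -1.0]]
ft_force: [-1.4, 0.4, 3.7]
grip_width: 0.0092
gripper_force: 49.9
```

Request:
move_arm:
  jaw: [0.5,0.5,0.5]
  dp:
    - [0,0,0.1]
    - [0,0,0]
    - [0,0,0]
  turn:
    - [0,0,0]
    - [0,0,0]
    - [0,0,0]

```text
time_s: 8.5
position: [0.5675, -0.1554, 0.0581]
tool_rot: [[-0.026, 1.0, 0.001], [1.0, 0.026, -0.001], [-0.001, 0.001, -1.0]]
ft_force: [-3.4, 2.7, 10.8]
grip_width: 0.0094
gripper_force: 51.3
```

It has bottomed at TCP z 0.058, which puts the underside at about 12 mm. Release, then retract up.

Request:
move_arm:
  jaw: [2,4,5,5,5,5,5,5,5,5,5,5]
  dp:
    - [0,0,0]
    - [0,0,0]
    - [0,0,0]
    - [0,0,0]
    - [0,0,0]
    - [0,0,-1]
    - [0,0,-2]
    - [0,0,-3]
    - [0,0,-3]
    - [0,0,-2]
    - [0,0,0]
    - [0,0,0]
  turn:
    - [0,0,0]
    - [0,0,0]
    - [0,0,0]
    - [0,0,0]
    - [0,0,0]
    - [0,0,0]
    - [0,0,0]
    - [0,0,0]
    - [0,0,0]
    - [0,0,0]
    - [0,0,0]
    - [0,0,0]

```text
time_s: 9.5
position: [0.5676, -0.1555, 0.1681]
tool_rot: [[-0.026, 1.0, 0.002], [1.0, 0.026, -0.001], [-0.001, 0.002, -1.0]]
ft_force: [-0.0, -0.1, -0.4]
grip_width: 0.0503
gripper_force: 0.0
```

```bash
python3 - <<'E'
from h import *
st=observe();im,d=cams.get_image("wrist");print(np.round(st["position"],4))
W=cloud("wrist",d,st);x,y,z=W[...,0],W[...,1],W[...,2]
def rect(P):
    if len(P)>5: print(len(P),cv2.minAreaRect((P[:,:2]*1000).astype(np.float32)),np.median(P[:,2]),P[:,2].max())
rect(W[(np.abs(x-.568)<.03)&(np.abs(y+.157)<.04)&(z>.094)&(z<.13)])
im,d=cams.get_image("top");W=cloud("top",d);x,y,z=W[...,0],W[...,1],W[...,2]
rect(W[(np.abs(x-.53)<.04)&(np.abs(y+.268)<.03)&(z>.08)&(z<.12)])
plan([.523,-.265,.15],91.6,6,st)
E
```

```text
[ 0.5676 -0.1555  0.1681]
1002 ((566.658447265625, -157.04034423828125), (9.810113906860352, 46.32829666137695), 1.7274017333984375) 0.10194345969158664 0.11015439193208645
49 ((519.285400390625, -281.91070556640625), (11.192421913146973, 25.333660125732422), 77.9092025756836) 0.10260071802527837 0.10730212449136745
dp [[-1.8, -0.79, 0.3], [-1.8, -0.79, 0.3], [-1.8, -0.79, 0.3], [-1.8, -0.79, 0.3], [-1.8, -0.79, 0.3], [-1.8, -0.79, 0.3]] turn [0.0004, 0.0002, -0.0003]
```

The sensor is home: its top is at 0.102 m and it is in line. From the slot frame, the level pad is at about (0.521, -0.269, 0.068). Next I go above it with the jaw shut.

Request:
move_arm:
  jaw: [3,2,1,0,0,0,0,0,0,0]
  dp:
    - [-1.8,-0.75,0]
    - [-1.9,-0.75,0]
    - [-1.9,-0.75,0.3]
    - [-1.9,-0.75,0.5]
    - [-1.9,-0.75,0.8]
    - [-1.8,-0.7,0.8]
    - [0,0,0.8]
    - [0,0,0.6]
    - [0,0,0]
    - [0,0,0]
  turn:
    - [0,0,0]
    - [0,0,0]
    - [0,0,0]
    - [0,0,0]
    - [0,0,0]
    - [0,0,0]
    - [0,0,0]
    - [0,0,0]
    - [0,0,0]
    - [0,0,0]

```text
time_s: 10.43
position: [0.5259, -0.2674, 0.1282]
tool_rot: [[-0.027, 1.0, -0.001], [1.0, 0.027, 0.001], [0.001, -0.001, -1.0]]
ft_force: [0.5, 0.2, 0.0]
grip_width: -0.0001
gripper_force: 0.0
```

```bash
python3 - <<'E'
from h import *
print({k:np.round(v,4).tolist() for k,v in observe().items() if k in("position","grip_width","ft_force")})
im,d=cams.get_image("scene");save("s2.png",cv2.resize(im[190:330,100:280],None,fx=4,fy=4,interpolation=2))
E
```

```text
{'position': [0.5259, -0.2674, 0.1282], 'ft_force': [0.484, 0.2044, 0.0342], 'grip_width': -0.0001}
```

View pics/s2.png

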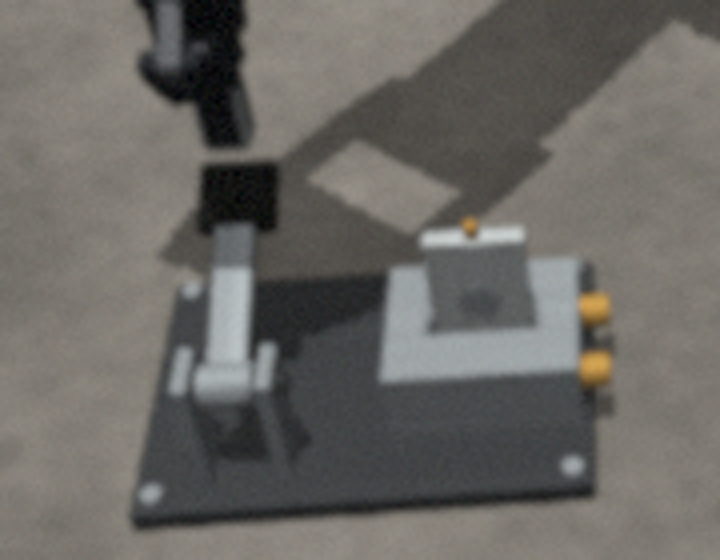

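The crop shows the sensor seated in the block at (480,280) and the shut fingertips at (225,145), right above the black pad at (240,195). Shift 4 mm toward -x and press down to z ≈ 0.068.

Request:
move_arm:
  jaw: [0,0,0,0,0,0,0,0,0,0]
  dp:
    - [-0.1,-0.4,0.8]
    - [0,0,0.8]
    - [0,0,0.7]
    - [0,0,0.6]
    - [0,0,0.5]
    - [0,0,0.5]
    - [0,0,0.5]
    - [0,0,0.5]
    - [0,0,0]
    - [0,0,0]
  turn:
    - [0,0,0]
    - [0,0,0]
    - [0,0,0]
    - [0,0,0]
    - [0,0,0]
    - [0,0,0]
    - [0,0,0]
    - [0,0,0]
    - [0,0,0]
    - [0,0,0]

```text
time_s: 11.32
position: [0.5217, -0.2698, 0.0798]
tool_rot: [[-0.026, 1.0, -0.0], [1.0, 0.026, -0.0], [-0.0, -0.0, -1.0]]
ft_force: [-3.5, -0.8, 5.9]
grip_width: 0.0001
gripper_force: 2.7
```

Request:
move_arm:
  jaw: [0,0,0,0,0,0]
  dp:
    - [0,0,0.4]
    - [0,0,0.4]
    - [0,0,0.3]
    - [0,0,0]
    - [0,0,0]
    - [0,0,0]
  turn:
    - [0,0,0]
    - [0,0,0]
    - [0,0,0]
    - [0,0,0]
    - [0,0,0]
    - [0,0,0]

```text
time_s: 11.82
position: [0.5214, -0.2699, 0.0691]
tool_rot: [[-0.026, 1.0, -0.001], [1.0, 0.026, -0.001], [-0.001, -0.001, -1.0]]
ft_force: [-3.9, 0.1, 7.6]
grip_width: 0.0
gripper_force: 3.5
```

```bash
python3 - <<'E'
from h import *
st=observe();print(np.round(st["position"],4),np.round(st["ft_force"],2))
im,d=cams.get_image("scene");save("s3.png",cv2.resize(im[190:330,100:280],None,fx=4,fy=4,interpolation=2))
W=cloud("scene",d);x,y,z=W[...,0],W[...,1],W[...,2]
# lever arm upper face: slope along x
P=W[(x>.555)&(x<.598)&(np.abs(y+.2675)<.006)&(z>.045)&(z<.1)];print(len(P),np.polyfit(P[:,0],P[:,2],1))
P=W[(np.abs(x-.567)<.03)&(np.abs(y+.157)<.04)&(z>.098)];print("sensor top",P[:,2].max(),np.median(P,0))
E
```

```text
[ 0.5214 -0.2699  0.0691] [-3.92  0.12  7.63]
108 [-0.01590795  0.07655125]
sensor top 0.11068847278297156 [ 0.57013597 -0.15610763  0.10161193]
```

View pics/s3.png

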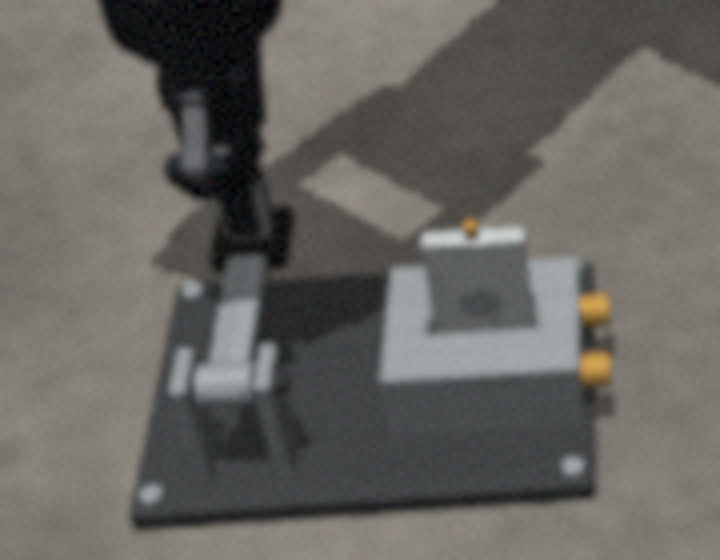

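The lever's measured slope is about -0.016, so it is level. The fingertips rest on the pad at (250,245) with 7.6 N, and the sensor is still seated at (475,285). I'm handing it in.

```bash
python3 -c "
from rig import ticket
print(ticket.close_job())"
```

```text
the job is handed in; nothing more can be done
None
```

I handed the job in with the tall sensor fully home in the manifold's slot and the gripper holding the enabling lever level at about 7.6 N; no verdict came back, and I didn't re-measure the bystanders at the end.

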